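# Strip the stacked drive unit and lay its parts out for service

## Task

The small drive unit on the bench is already unscrewed and lies there as a stack: take it apart and lay it out for service, with the cooling fan lying in the blue parts tray, the finned heat sink in the steel cleaning tray, the orange battery pack fully down in the charger's pocket, and the bare green circuit board resting on both ledges of the aluminium board holder. Keep every part right side up and set it down gently, without dropping it. Leave the red multimeter and the amber jar where they are.

Things in the scene. Friction and masses are not known exactly. Their poses are not given: they have to be found in the camera images.
- fan: Square black cooling fan, 40 x 40 x 20 mm tall, grey blades round a white-centred hub. Lies loose on top of the heat sink, centred on it within 3 mm and square to it within 0.1 rad; lift straight up by two facing sides. Origin: centre of its underside; x and y square to its sides, z up. About 30 g.
- heatsink: Bare aluminium heat sink, 64 (x) x 56 (y) x 28 mm tall, upright fins running along x; grip it across its y sides (56 mm, flat outer fins). Stands loose on one end of the circuit board (either end), with the fan on its fins. Origin: centre of its underside; z up. About 115 g.
- battery: Hard-cased orange battery pack with black end bands (at its x ends) and a white label on top, 66 (x) x 54 (y) x 24 mm tall. Stands loose on the other end of the circuit board, its centre 90 mm from the heat sink's. Origin: centre of its underside; z up. About 150 g.
- board: Green circuit board 170 (x) x 66 (y) x 3 mm at the bottom of the stack, on four 12 mm spacers at x = +-60, y = +-27 mm. Heat sink and battery stand on it at x = +-45 mm, either way round; parts up to 7 mm high between them. Grip across its long edges (66 mm) at the middle. Origin: centre, level with the spacers' feet (underside z = 12 mm, top 15 mm); x along its length, z up. 90 g.
- parts_tray: Blue plastic open tray, fixed, 120 x 120 mm outside, walls 3 mm thick and 18 mm high, floor 3 mm thick. Place of the fan: lying flat on its floor, anywhere in it. Origin: centre of its underside, on the bench; x and y along its sides.
- steel_tray: Shallow steel cleaning tray with a wire handle at each x end, fixed; 140 (x) x 120 (y) mm, walls 3 mm thick and 20 mm high, floor 3 mm thick. Place of the heat sink: standing flat on its floor, fins up, anywhere in it. Origin: centre of its underside, on the bench.
- charger: Black battery charger, fixed, 112 (x) x 82 (y) mm; pocket 78 (x) x 66 (y) mm in its middle with three brass strips in the floor, 12 mm above the bench. End walls (x = +-39 mm) rise 18 mm above that floor, side guides (y = +-33 mm) 5 mm; two lamps on one end wall. The battery's x goes along the charger's x, either way round. Origin: centre of its underside, on the bench.
- board_holder: Aluminium board holder on a dark base, fixed, 204 (x) x 92 (y) mm: two cross bars with ledges 30 mm above the bench at |x| = 72 to 92 mm; end stops (|x| = 92) and corner lugs (|y| = 40) rise 10 mm more; open between. The board's x goes along its x, either way round, ends on the ledges, spacers hanging free: board origin then 18 mm above the bench. Origin: centre of underside, on the bench.
- meter: Red hand-held multimeter lying on the bench, face up, 150 (x) x 75 (y) x 42 mm, loose. Not to be moved. Origin: centre of its underside.
- jar: Small amber glass jar with a black lid, 48 mm across and 50 mm tall, standing loose. Not to be moved. Origin: centre of its underside.

How it is judged:
By the outcome, as a careful person would: the job done as asked, in the order asked, and still so for the second after the job is handed in, with the robot touching nothing.
It also fails if it takes over 120 s, if anything falls off the work surface, if the arm or the gripper's body presses on something with over 40 N, if the wrist force passes 120 N, or if a joint passes its speed limit or range.

## Robot

A 7-joint arm with a two-finger parallel gripper is mounted at the origin on the work surface. World frame = base frame: x ahead of the robot, y to its left, z up, the work surface at z = 0. Lengths are in m, angles in rad, forces in N, time in s.
With the tool pointing down it reaches from about 0.4 to 0.925 m from the base axis. Payload 4.1 kg.
Tool frame: the origin (TCP) lies between the finger pads; the fingertips stand manip.tcp_to_tips ahead of it and the grasp point (between the pads) lies 6 mm ahead of it (manip.tcp_to_tips is the distance from the TCP to the fingertips, in m); z points along the fingers, y is the line along which they close (so a half turn about z gives the same grasp; the last joint's range is limited). The gripper opens to 85 mm and grips with 20 to 120 N. Pads are 22 mm wide; open, the fingers measure 114 mm over their backs; the gripper's body (76 mm by 85 mm) begins 54 mm behind the grasp point. The pads swing forward as they close: fully open they stand 13 mm farther back than shut.
Start: joints at [1.005, 0.398, 0.045, 1.537, -0.019, 1.207, -0.051], TCP at [0.293, -0.58, 0.256] pointing down, gripper open.
Joint ranges: [-2.82, 2.82], [-0.49, 2.23], [-1.37, 1.46], [0, 2.46], [-1.36, 4.5], [0.23, 2], [-2.94, 2.94]. Speed limits (rad/s): [2.57, 2.57, 3.14, 3.14, 3.14, 3.14, 3.14].

## Interface

Orientations are given as [roll, pitch, yaw] about the fixed x, y, z axes, in that order (R = Rz(yaw) Ry(pitch) Rx(roll)).
In Python, from cell import sensors, viewer, job, manip gives the robot as it stands. The module is installed in compiled form; this text tells all that it offers.
- The arm moves only by the tool jog_arm, never from a script. Its argument "motion" is a list of rows, each an object of numbers: "x", "y", "z": the shift along the tool's x, y, z normalised to -1 to 1, where 1 is 2.5 cm; "spin": the turn about the tool's z normalised to -1 to 1, where 1 is 45 degrees. A call has 1 to 20 rows; each row shifts and turns the commanded pose from where the row before left it, along the tool's axes as they then stand; what a row does not reach is not made up. A row lasts 1/10 s, in which the tool goes at most 50 mm and 8.59 degrees, less where a joint would pass 70% of its speed; a pose out of reach is approached as far as the arm can. A call with a number of a shift or a turn outside -1 to 1 is refused whole. A call with a gripper value outside its range is refused whole. "jaw" is the opening, from 0 (shut) to 1 (fully open), set as the call begins (left out, the last holds). The fingers move at their own pace and stop on an object; "squeeze" is the grip in N (left out, the last holds). Time passes only in rows, so rows that do not move let the fingers close. It gives the time, the measured TCP pose, the force, the opening and the grip force at its end, in the units of the state.
- sensors.get_obs(): the state, without advancing time (a new reading comes with each control period).
- viewer.grab_frame(name): name is "side" or "top" or "wrist"; returns a dict with "frame" (400x640x3 uint8, blue, green, red), "camera_matrix" (3x3 intrinsics, pixels), "T" (4x4, takes a point from camera to world coordinates); the wrist camera has in their place "tool_from_camera" (4x4, takes a point from camera to tool coordinates, whose origin is the TCP and whose axes are the flange's). Camera axes: x right, y down, z forward; pixel columns grow to the right and rows downward; lengths in m; the calibration is good to about 2 mm. A picture is of the moment at which its call begins: read the wrist's pose just before it. There is no depth.
- job.close_job(): hands the job in; it is judged then, once.
The state is a dict: "time": time; "qpos": joint angles; "joint_vel": joint speeds; "joint_torque": joint torques, N m; "tcp_pos": TCP position; "ee_rot": TCP orientation; "wrist_force": force on the tool from outside, world axes, zero at the start; "ft_torque": the same for the moment, N m; "opening": finger opening in m; "grip_force": force on a finger pad.
Only numpy, scipy, OpenCV 4.12 (cv2) and the standard library are available. Lean on these libraries where they do the work, as an engineer would, in place of code of your own. Each camera call takes 0.05 s, during which the arm holds its last target. There are 200 camera calls.

## Working session

There is one attempt and no reset: what is moved stays moved. The work goes in short steps, Python scripts to look and compute and a tool call to move; the robot and the scene stay as the last step left them, time stands still between calls to the robot, and variables do not carry over. Pictures are saved under pics/ and viewed, at most 14 in all, crops included, and the job is handed in when it is done.

Besides the shell and the picture viewer there is one more tool, called after "Request:" as name([rows], argument=value, ...), one row to a line, values as JSON. jog_arm: Moves the arm, as the interface text tells. Its arguments: {"type":"object","properties":{"motion":{"type":"array","items":{"type":"object","properties":{"x":{"type":"number","minimum":-1,"maximum":1},"y":{"type":"number","minimum":-1,"maximum":1},"z":{"type":"number","minimum":-1,"maximum":1},"spin":{"type":"number","minimum":-1,"maximum":1}}}},"jaw":{"type":"number"},"squeeze":{"type":"number"}},"required":["motion"]}

```bash
mkdir -p pics; python3 - <<'E'
from cell import sensors, viewer, job, manip
import cv2,numpy as np
np.set_printoptions(precision=4,suppress=True)
print(sensors.get_obs(), manip.tcp_to_tips)
for n in ("top","side","wrist"):
    f=viewer.grab_frame(n); cv2.imwrite(f"pics/{n}0.png",f["frame"])
    print(n,f["camera_matrix"],f.get("T",f.get("tool_from_camera")))
E
```

```text
{'time': 0.0, 'qpos': array([ 1.005 ,  0.3992,  0.045 ,  1.5379, -0.0187,  1.2069, -0.0507]), 'joint_vel': array([ 0.0012,  0.0009, -0.0006,  0.0002,  0.0002, -0.0003,  0.0005]), 'joint_torque': array([ -0.0011, -47.5116,   1.3636, -25.4216,   0.0116,   0.0095,
         0.    ]), 'tcp_pos': array([ 0.2923, -0.5799,  0.2553]), 'ee_rot': array([-3.1396,  0.0001,  0.4669]), 'wrist_force': array([0.0401, 0.4546, 0.4966]), 'ft_torque': array([ 0.0106, -0.013 , -0.012 ]), 'grip_force': 0.0, 'opening': 0.08537066146854073} 0.025
top [[420.1172   0.     318.7986]
 [  0.     420.1172 205.6793]
 [  0.       0.       1.    ]] [[ 0.0113 -0.9768  0.214   0.3779]
 [-0.9999 -0.011   0.0023  0.0203]
 [ 0.0002 -0.214  -0.9768  0.9683]
 [ 0.      0.      0.      1.    ]]
side [[439.8427   0.     312.696 ]
 [  0.     439.8427 191.2239]
 [  0.       0.       1.    ]] [[-0.6902 -0.3811  0.6152 -0.2744]
 [-0.7233  0.336  -0.6033  0.823 ]
 [ 0.0233 -0.8613 -0.5075  0.7333]
 [ 0.      0.      0.      1.    ]]
wrist [[275.8216   0.     322.1328]
 [  0.     275.8216 199.0519]
 [  0.       0.       1.    ]] [[ 0.0001 -0.949  -0.3153  0.0809]
 [ 1.      0.0002 -0.0003 -0.0002]
 [ 0.0003 -0.3153  0.949  -0.1172]
 [ 0.      0.      0.      1.    ]]
```

View pics/top0.png

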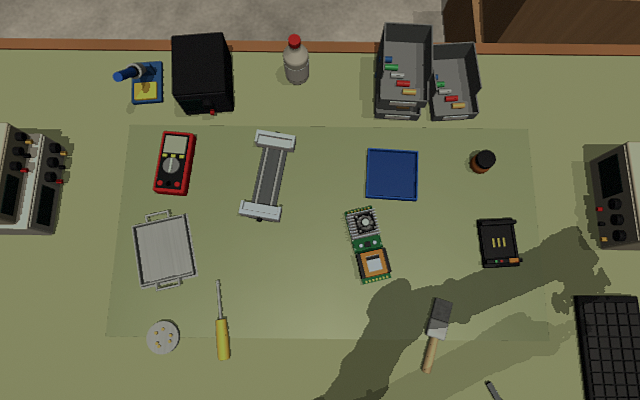

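View pics/side0.png

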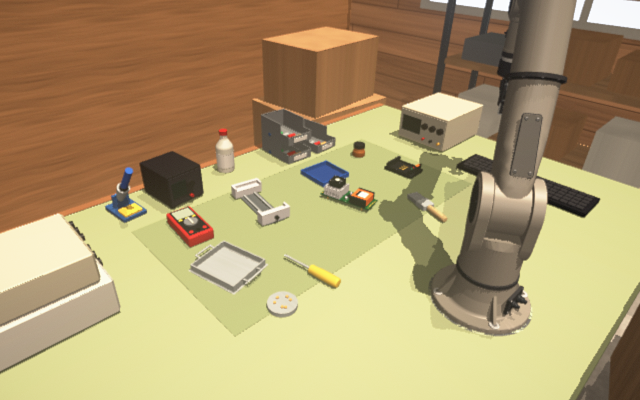

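The top view shows the parts tray near (392,174), jar (482,161), charger (498,243), fan (364,222), battery (373,265), holder (267,175), steel tray (165,250) and meter (175,163). The side view agrees with this. I'll zoom in for the corners.

```bash
cat > h.py <<'E'
from cell import sensors, viewer, job, manip
import cv2,numpy as np
from scipy.spatial.transform import Rotation as R
np.set_printoptions(precision=4,suppress=True)
def grab(n,name=None):
    o=sensors.get_obs(); f=viewer.grab_frame(n); T=f.get("T")
    if T is None:
        W=np.eye(4); W[:3,:3]=R.from_euler('xyz',o["ee_rot"]).as_matrix(); W[:3,3]=o["tcp_pos"]; T=W@f["tool_from_camera"]
    if name: cv2.imwrite(f"pics/{name}.png",f["frame"]); np.savez(f"pics/{name}.npz",K=f["camera_matrix"],T=T)
    return f["frame"],f["camera_matrix"],T
def load(name):
    d=np.load(f"pics/{name}.npz"); return d["K"],d["T"]
def onz(K,T,uv,z):
    uv=np.atleast_2d(np.array(uv,float)); d=np.c_[(uv-K[:2,2])/K[0,0],np.ones(len(uv))]@T[:3,:3].T
    return T[:3,3]+d*((z-T[2,3])/d[:,2])[:,None]
def proj(K,T,P):
    p=(np.atleast_2d(P)-T[:3,3])@T[:3,:3]; return p[:,:2]/p[:,2:]*K[0,0]+K[:2,2]
def tri(views):  # [(K,T,uv)] -> point, residual
    A=[];b=[]
    for K,T,uv in views:
        d=T[:3,:3]@np.array([*(np.array(uv)-K[:2,2])/K[0,0],1]); d/=np.linalg.norm(d); M=np.eye(3)-np.outer(d,d); A.append(M); b.append(M@T[:3,3])
    A=np.vstack(A);b=np.hstack(b); x,*_=np.linalg.lstsq(A,b,rcond=None); return x,np.abs(A@x-b).max()
E
python3 - <<'E'
from h import *
f,K,T=grab("top","top1"); 
cv2.imwrite("pics/ca.png",cv2.resize(f[140:290,335:535],None,fx=4,fy=4,interpolation=cv2.INTER_CUBIC))
cv2.imwrite("pics/cb.png",cv2.resize(f[120:300,125:305],(600,600),interpolation=cv2.INTER_CUBIC))
for n,uv,z in [("tray",(392,174),.01),("jar",(483,157),.05),("charger",(498,243),.02),("fan",(364,222),.063),("bat",(373,265),.039),("holder",(267,175),.03),("steel",(165,250),.01),("meter",(175,163),.04)]: print(n,onz(K,T,uv,z))
grab("side","side1")
E
```

```text
tray [[ 0.6668 -0.1504  0.01  ]]
jar [[ 0.6978 -0.3532  0.05  ]]
charger [[ 0.5036 -0.3846  0.02  ]]
fan [[ 0.5408 -0.0768  0.063 ]]
bat [[ 0.4494 -0.0981  0.039 ]]
holder [[0.6551 0.1437 0.03  ]]
steel [[0.4803 0.3724 0.01  ]]
meter [[0.6786 0.3563 0.04  ]]
```

View pics/ca.png

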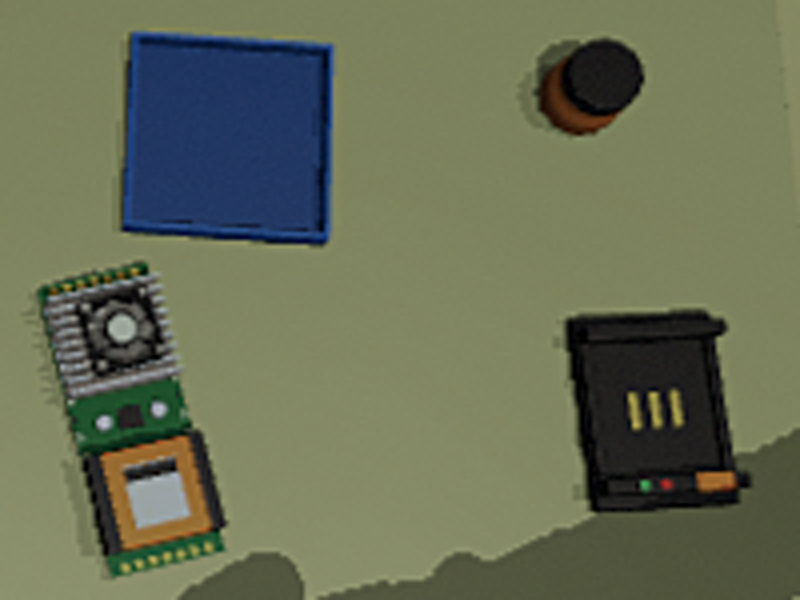

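View pics/cb.png

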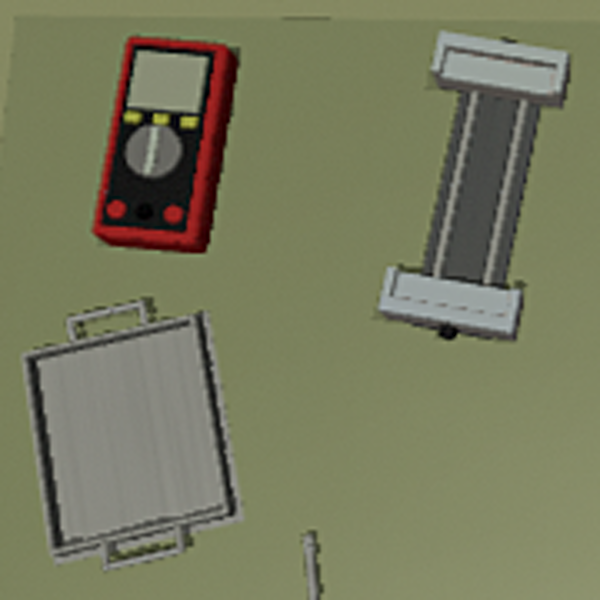

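The crops show these corners (crop px):
- **Tray rim:** (132,33), (332,45), (327,243), (122,230).
- **Fan top:** about (78..163, 283..372).
- **Battery:** end bands at left and right, so its 54 mm side runs along the board. The heat-sink fins also run across the board.
- **Charger:** lamps at the near end, brass strips at (655,410).
- **Holder and steel tray:** corners read in the second crop.

```bash
python3 - <<'E'
from h import *
K,T=load("top1")
A=lambda p:[(335+(x+.5)/4-.5,140+(y+.5)/4-.5) for x,y in p]
B=lambda p:[(125+(x+.5)*.3-.5,120+(y+.5)*.3-.5) for x,y in p]
S={"tray":(A([(132,33),(332,45),(327,243),(122,230)]),.018),
"fan":(A([(78,295),(150,283),(163,362),(88,372)]),.063),
"bat":(A([(92,457),(203,432),(223,525),(108,553)]),.039),
"board":(A([(40,290),(147,263),(223,548),(110,575)]),.015),
"charger":(A([(567,320),(713,312),(738,500),(592,510)]),.02),
"brass":(A([(628,393),(680,390),(684,428),(634,431)]),.012),
"steel":(B([(22,355),(205,315),(243,515),(55,562)]),.02),
"holder":(B([(440,33),(570,50),(517,338),(378,315)]),.035)}
for n,(uv,z) in S.items():
    P=onz(K,T,uv,z)[:,:2]; c=P.mean(0)
    e=[P[(i+1)%4]-P[i] for i in range(4)]; l=[np.linalg.norm(v) for v in e]
    d=(P[0]+P[1]-P[2]-P[3]); print(n,c,"sides",np.round(l,3),"yaw far-dir",round(np.arctan2(d[1],d[0]),3))
E
```

```text
tray [ 0.665  -0.1482] sides [0.119 0.121 0.119 0.121] yaw far-dir -0.062
fan [ 0.5418 -0.0781] sides [0.04  0.044 0.041 0.043] yaw far-dir 0.133
bat [ 0.455  -0.0998] sides [0.063 0.052 0.065 0.053] yaw far-dir 0.174
board [ 0.4993 -0.0882] sides [0.064 0.168 0.065 0.166] yaw far-dir 0.238
charger [ 0.506  -0.3842] sides [0.084 0.107 0.082 0.108] yaw far-dir 0.052
brass [ 0.5065 -0.3899] sides [0.03  0.022 0.029 0.022] yaw far-dir 0.051
steel [0.4788 0.3709] sides [0.127 0.141 0.127 0.144] yaw far-dir 0.259
holder [0.6563 0.1415] sides [0.093 0.21  0.096 0.207] yaw far-dir -0.155
```

Request:
jog_arm([
  {"x": 0.9, "y": -0.765},
  {"x": 0.9, "y": -0.765},
  {"x": 0.9, "y": -0.765},
  {"x": 0.9, "y": -0.765},
  {"x": 0.9, "y": -0.765},
  {"x": 0.9, "y": -0.765},
  {"x": 0.9, "y": -0.765},
  {"x": 0.9, "y": -0.765},
  {"x": 0.9, "y": -0.765},
  {"x": 0.9, "y": -0.765},
  {"x": 0.9, "y": -0.765},
  {"x": 0.9, "y": -0.765},
  {"x": 0.9, "y": -0.765},
  {"x": 0.9, "y": -0.765},
  {"x": 0.9, "y": -0.765},
  {"x": 0.9, "y": -0.765},
  {"x": 0.9, "y": -0.765},
  {"x": 0.9, "y": -0.765},
], jaw=1)

```text
$.motion[0]: bad value
```

Request:
jog_arm([
  {"spin": -0.18},
  {"spin": -0.18},
  {"spin": -0.18},
  {"spin": -0.18},
  {"spin": -0.18},
  {"spin": -0.18},
  {"spin": -0.18},
  {"spin": -0.18},
  {"spin": -0.18},
  {},
  {},
])

```text
$.motion[0]: bad value
```

```bash
python3 - <<'E'
from h import *
print(sensors.get_obs()["ee_rot"])
f,K,T=grab("wrist","w1"); print(T)
E
```

```text
[-3.1408  0.      0.4668]
[[ 0.4501 -0.8472 -0.2821  0.3646]
 [-0.893  -0.4275 -0.141  -0.5438]
 [-0.0012  0.3154 -0.949   0.3731]
 [ 0.      0.      0.      1.    ]]
```

View pics/w1.png

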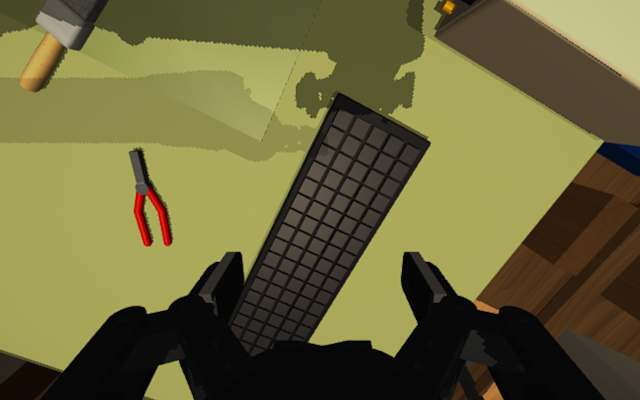

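The rows were refused and the arm hasn't moved, so this view shows only the keyboard and pliers at the start pose. Each row probably needs all four numbers.

Request:
jog_arm([
  {"x": 0.9, "y": -0.765, "z": 0, "spin": 0},
  {"x": 0.9, "y": -0.765, "z": 0, "spin": 0},
  {"x": 0.9, "y": -0.765, "z": 0, "spin": 0},
  {"x": 0.9, "y": -0.765, "z": 0, "spin": 0},
  {"x": 0.9, "y": -0.765, "z": 0, "spin": 0},
  {"x": 0.9, "y": -0.765, "z": 0, "spin": 0},
  {"x": 0.9, "y": -0.765, "z": 0, "spin": 0},
  {"x": 0.9, "y": -0.765, "z": 0, "spin": 0},
  {"x": 0.9, "y": -0.765, "z": 0, "spin": 0},
  {"x": 0.9, "y": -0.765, "z": 0, "spin": 0},
  {"x": 0.9, "y": -0.765, "z": 0, "spin": 0},
  {"x": 0.9, "y": -0.765, "z": 0, "spin": 0},
  {"x": 0.9, "y": -0.765, "z": 0, "spin": 0},
  {"x": 0.9, "y": -0.765, "z": 0, "spin": 0},
  {"x": 0.9, "y": -0.765, "z": 0, "spin": 0},
  {"x": 0.9, "y": -0.765, "z": 0, "spin": 0},
  {"x": 0.9, "y": -0.765, "z": 0, "spin": 0},
  {"x": 0.9, "y": -0.765, "z": 0, "spin": 0},
], jaw=1)

```text
time: 2.1
tcp_pos: [0.4996, -0.0897, 0.2564]
ee_rot: [3.141, -0.0, 0.467]
wrist_force: [0.0, -0.3, 0.2]
opening: 0.0853
grip_force: 0.0
```

Request:
jog_arm([
  {"x": 0, "y": 0, "z": 0, "spin": -0.18},
  {"x": 0, "y": 0, "z": 0, "spin": -0.18},
  {"x": 0, "y": 0, "z": 0, "spin": -0.18},
  {"x": 0, "y": 0, "z": 0, "spin": -0.18},
  {"x": 0, "y": 0, "z": 0, "spin": -0.18},
  {"x": 0, "y": 0, "z": 0, "spin": -0.18},
  {"x": 0, "y": 0, "z": 0, "spin": -0.18},
  {"x": 0, "y": 0, "z": 0, "spin": -0.18},
  {"x": 0, "y": 0, "z": 0, "spin": -0.18},
  {"x": 0, "y": 0, "z": 0, "spin": 0},
])

```text
time: 3.1
tcp_pos: [0.4992, -0.0909, 0.2563]
ee_rot: [3.142, 0.0, 1.739]
wrist_force: [0.3, 0.1, -0.3]
opening: 0.0856
grip_force: 0.0
```

```bash
python3 - <<'E'
from h import *
print(sensors.get_obs()["ee_rot"],sensors.get_obs()["qpos"])
f,K,T=grab("wrist","w2"); 
cv2.imwrite("pics/w2c.png",cv2.resize(f[60:360,130:530],None,fx=2,fy=2,interpolation=cv2.INTER_CUBIC))
E
```

```text
[3.1416 0.0001 1.7387] [ 0.4697  0.1599 -0.4169  1.8617  0.0713  1.1345  0.1953]
```

View pics/w2c.png

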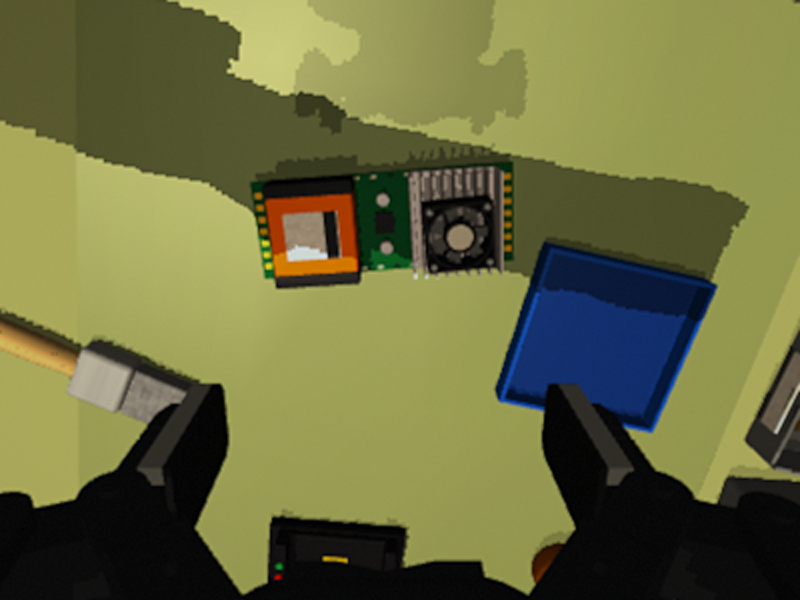

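The view shows the fan hub at crop (459,237) with the fan corners round it, the battery top at (263..360, 178..288), and the heat sink and board ends. I'll triangulate with the top and side views.

```bash
python3 - <<'E'
from h import *
Kt,Tt=load("top1");Kw,Tw=load("w2")
a=lambda x,y:(335+(x+.5)/4-.5,140+(y+.5)/4-.5)
w=lambda x,y:(130+(x+.5)/2-.5,60+(y+.5)/2-.5)
for n,p,q in [("hub",(122,328),(459,237)),("fanFL",(78,295),(490,198)),("fanFR",(150,283),(493,267)),("fanNR",(163,362),(428,272)),("fanNL",(88,372),(423,202)),
 ("batFL",(92,457),(353,178)),("batFR",(203,432),(360,282)),("batNR",(223,525),(277,288)),("batNL",(108,553),(263,181)),
 ("bdFL",(40,290),(512,163)),("bdNL",(110,575),(252,183)),("trayNR",(122,230),(545,243)),("trayNR2",(327,243),(499,402))]:
    print(n,*tri([(Kt,Tt,a(*p)),(Kw,Tw,w(*q))]))
for n,z,qs in [("fan",.063,[(490,198),(493,267),(428,272),(423,202)]),("bat",.039,[(353,178),(360,282),(277,288),(263,181)])]:
    P=onz(Kw,Tw,[w(*q) for q in qs],z); d=P[0]+P[1]-P[2]-P[3]; print(n,P.mean(0),np.linalg.norm(np.diff(P,axis=0),axis=1),np.arctan2(d[1],d[0]))
P=onz(Kw,Tw,[w(512,163),w(252,183)],.015); print(P,np.arctan2(*(P[0]-P[1])[1::-1]))
# preview board at hypotheses
E
```

```text
hub [ 0.5395 -0.0783  0.0723] 0.00044102735964024475
fanFL [ 0.5629 -0.0587  0.0329] 0.002890468964976356
fanFR [ 0.5671 -0.0962  0.0565] 0.0011642263249876939
fanNR [ 0.5234 -0.1002  0.0748] 0.0020984200890972193
fanNL [ 0.5127 -0.058   0.0953] 0.0004560772608708241
batFL [ 0.4745 -0.0645  0.023 ] 0.0014591281901468606
batFR [ 0.4887 -0.1269  0.034 ] 7.727900651482988e-05
batNR [ 0.4372 -0.1353  0.0452] 0.000478693478097425
batNL [ 0.4211 -0.0723  0.0379] 0.0005996015995431148
bdFL [ 0.5698 -0.0368  0.0266] 7.039646899955135e-05
bdNL [ 0.4104 -0.0765  0.02  ] 0.0008307375373435705
trayNR [ 0.6095 -0.0864  0.0087] 0.00039014909157902844
trayNR2 [ 0.5992 -0.201   0.0296] 0.0006138759249747494
fan [ 0.5402 -0.0795  0.063 ] [0.0411 0.0383 0.0418] 0.23852613041715648
bat [ 0.4552 -0.0989  0.039 ] [0.0662 0.0535 0.0686] 0.2224647256640319
[[ 0.5726 -0.0377  0.015 ]
 [ 0.4096 -0.0783  0.015 ]] 0.24408045040971793
```

Request:
jog_arm([
  {"x": 0, "y": 0, "z": 0, "spin": -0.085},
  {"x": 0.02, "y": 0.58, "z": 0, "spin": 0},
  {"x": 0.02, "y": 0.58, "z": 0, "spin": 0},
  {"x": 0.03, "y": 0.58, "z": 0, "spin": 0},
  {"x": 0, "y": 0, "z": 0.8, "spin": 0},
  {"x": 0, "y": 0, "z": 0.8, "spin": 0},
  {"x": 0, "y": 0, "z": 0.8, "spin": 0},
  {"x": 0, "y": 0, "z": 0.8, "spin": 0},
  {"x": 0, "y": 0, "z": 0.8, "spin": 0},
  {"x": 0, "y": 0, "z": 0.8, "spin": 0},
  {"x": 0, "y": 0, "z": 0.8, "spin": 0},
  {"x": 0, "y": 0, "z": 0, "spin": 0},
], jaw=0.75)

```text
time: 4.35
tcp_pos: [0.5401, -0.0781, 0.1135]
ee_rot: [-3.137, -0.003, 1.806]
wrist_force: [0.3, -0.6, 0.1]
opening: 0.0641
grip_force: 0.0
```

```bash
python3 - <<'E'
from h import *
o=sensors.get_obs();print(o["tcp_pos"],o["ee_rot"],o["opening"])
f,K,T=grab("wrist","w3"); 
cv2.imwrite("pics/w3c.png",cv2.resize(f[60:360,130:530],None,fx=2,fy=2,interpolation=cv2.INTER_CUBIC))
E
```

```text
[ 0.5401 -0.0781  0.1135] [-3.1366 -0.0026  1.8058] 0.06407789664856409
```

View pics/w3c.png

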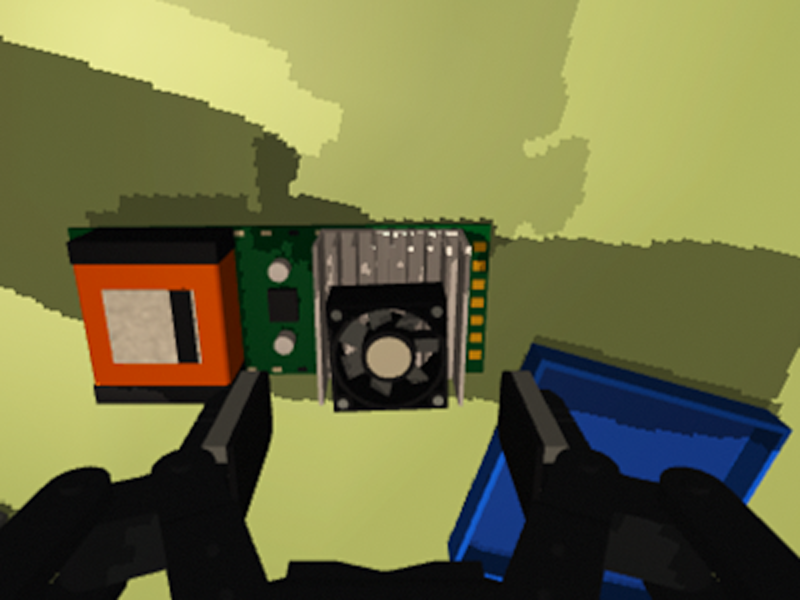

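The fan sits squarely between the fingers, with its hub at crop (388,356) and the finger middle at about 385. The battery top is at (75..235, 262..400). Next: refine and check the fan.

```bash
python3 - <<'E'
from h import *
K,T=load("w3");Kw,Tw=load("w2")
w=lambda x,y:(130+(x+.5)/2-.5,60+(y+.5)/2-.5)
P=onz(K,T,[w(330,304),w(445,304),w(448,410),w(333,412)],.063);print("fan",P.mean(0),np.linalg.norm(np.diff(P,axis=0),axis=1))
print("hub tri",tri([(K,T,w(388,356)),(Kw,Tw,w(459,237))]))
P=onz(K,T,[w(72,228),w(493,220),w(483,373)],.015);print("board",P,np.linalg.norm(P[1]-P[0]),np.arctan2(*(P[1]-P[0])[1::-1]),np.arctan2(*(P[1]-P[2])[1::-1])-np.pi/2)
print("bat label tri",tri([(K,T,w(150,326)),(Kw,Tw,w(310,237))]))
E
```

```text
fan [ 0.5418 -0.0808  0.063 ] [0.0374 0.0394 0.04  ]
hub tri (array([ 0.5414, -0.081 ,  0.06  ]), np.float64(0.00011755231018406587))
board [[ 0.4102 -0.0774  0.015 ]
 [ 0.5733 -0.0347  0.015 ]
 [ 0.5889 -0.1008  0.015 ]] 0.16854458675435763 0.2555681843788856 0.23218358841647646
bat label tri (array([ 0.453 , -0.1016,  0.0366]), np.float64(0.00022887606025132068))
```

Request:
jog_arm([
  {"x": 0, "y": 0, "z": 0.7, "spin": 0},
  {"x": 0, "y": 0, "z": 0.6, "spin": 0},
  {"x": 0, "y": 0, "z": 0.4, "spin": 0},
  {"x": 0, "y": 0, "z": 0, "spin": 0},
])

```text
time: 4.8
tcp_pos: [0.5403, -0.0788, 0.0726]
ee_rot: [-3.139, -0.001, 1.806]
wrist_force: [-0.2, 0.0, -0.9]
opening: 0.0638
grip_force: 0.0
```

Request:
jog_arm([
  {"x": -0.08, "y": 0, "z": 0.09, "spin": 0},
  {"x": 0, "y": 0, "z": 0, "spin": 0},
])

```text
time: 5.0
tcp_pos: [0.5421, -0.0813, 0.0719]
ee_rot: [3.141, 0.001, 1.805]
wrist_force: [-0.4, 0.4, 0.6]
opening: 0.064
grip_force: 0.0
```

Request:
jog_arm([
  {"x": 0, "y": 0, "z": 0, "spin": 0},
  {"x": 0, "y": 0, "z": 0, "spin": 0},
  {"x": 0, "y": 0, "z": 0, "spin": 0},
  {"x": 0, "y": 0, "z": 0, "spin": 0},
  {"x": 0, "y": 0, "z": 0, "spin": 0},
  {"x": 0, "y": 0, "z": 0, "spin": 0},
], jaw=0.3, squeeze=25)

```text
time: 5.6
tcp_pos: [0.5421, -0.081, 0.0722]
ee_rot: [3.141, 0.001, 1.806]
wrist_force: [-1.0, -0.2, 5.9]
opening: 0.0398
grip_force: 25.0
```

Request:
jog_arm([
  {"x": 0, "y": 0, "z": -0.2, "spin": 0},
  {"x": 0, "y": 0, "z": -0.4, "spin": 0},
  {"x": 0, "y": 0, "z": -0.8, "spin": 0},
  {"x": 0, "y": 0, "z": -1, "spin": 0},
  {"x": 0, "y": 0, "z": -1, "spin": 0},
  {"x": 0, "y": 0, "z": 0, "spin": 0},
])

```text
time: 6.2
tcp_pos: [0.5442, -0.0809, 0.1605]
ee_rot: [3.135, 0.003, 1.806]
wrist_force: [0.8, -0.3, 0.1]
opening: 0.0397
grip_force: 25.1
```

```bash
python3 - <<'E'
from h import *
o=sensors.get_obs();print(o["tcp_pos"],o["ee_rot"],o["opening"],o["wrist_force"])
f,K,T=grab("wrist","w4"); g,_,_=grab("side","s4")
c=np.vstack([cv2.resize(f[100:350,120:520],(800,500))[:,:]])
cv2.imwrite("pics/w4c.png",np.hstack([cv2.resize(f[60:360,160:490],(480,436)),cv2.resize(g[120:250,280:375],(318,436))]))
E
```

```text
[ 0.5442 -0.0809  0.1605] [3.1345 0.0029 1.8059] 0.03970202010371983 [ 0.7784 -0.2848  0.1038]
```

View pics/w4c.png

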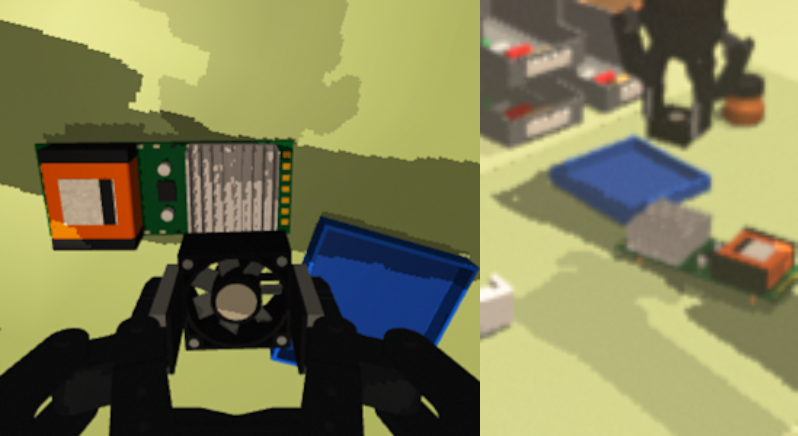

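The fan is held level and the stack is undisturbed. Now to the blue tray.

Request:
jog_arm([
  {"x": 0, "y": 0, "z": 0, "spin": 0.188},
  {"x": 0, "y": 0, "z": 0, "spin": 0.188},
  {"x": -0.395, "y": 0.833, "z": 0, "spin": 0},
  {"x": -0.395, "y": 0.833, "z": 0, "spin": 0},
  {"x": -0.395, "y": 0.833, "z": 0, "spin": 0},
  {"x": -0.395, "y": 0.833, "z": 0, "spin": 0},
  {"x": -0.395, "y": 0.833, "z": 0, "spin": 0},
  {"x": -0.395, "y": 0.833, "z": 0, "spin": 0},
  {"x": 0, "y": 0, "z": 0.9, "spin": 0},
  {"x": 0, "y": 0, "z": 0.9, "spin": 0},
  {"x": 0, "y": 0, "z": 0.9, "spin": 0},
  {"x": 0, "y": 0, "z": 0.9, "spin": 0},
  {"x": 0, "y": 0, "z": 0.7, "spin": 0},
  {"x": 0, "y": 0, "z": 0.3, "spin": 0},
  {"x": 0, "y": 0, "z": 0, "spin": 0},
])

```text
time: 7.8
tcp_pos: [0.6616, -0.1473, 0.0398]
ee_rot: [-3.138, -0.0, 1.511]
wrist_force: [0.3, 1.3, 0.1]
opening: 0.0394
grip_force: 25.1
```

Lower gently, about 2 mm at a time.

Request:
jog_arm([
  {"x": 0, "y": 0, "z": 0.1, "spin": 0},
  {"x": 0, "y": 0, "z": 0.1, "spin": 0},
  {"x": 0, "y": 0, "z": 0.05, "spin": 0},
  {"x": 0, "y": 0, "z": 0, "spin": 0},
  {"x": 0, "y": 0, "z": 0, "spin": 0},
])

```text
time: 8.3
tcp_pos: [0.663, -0.1476, 0.0357]
ee_rot: [3.141, 0.0, 1.511]
wrist_force: [-0.3, 0.1, -0.3]
opening: 0.0398
grip_force: 25.1
```

Request:
jog_arm([
  {"x": 0, "y": 0, "z": 0.06, "spin": 0},
  {"x": 0, "y": 0, "z": 0, "spin": 0},
])

```text
time: 8.5
tcp_pos: [0.6627, -0.1476, 0.0337]
ee_rot: [-3.141, 0.0, 1.511]
wrist_force: [0.0, -0.1, 0.1]
opening: 0.0395
grip_force: 25.1
```

Request:
jog_arm([
  {"x": 0, "y": 0, "z": 0.05, "spin": 0},
  {"x": 0, "y": 0, "z": 0, "spin": 0},
])

```text
time: 8.7
tcp_pos: [0.6628, -0.1476, 0.0324]
ee_rot: [-3.142, 0.0, 1.511]
wrist_force: [-0.4, -0.1, -0.6]
opening: 0.0393
grip_force: 25.1
```

Request:
jog_arm([
  {"x": 0, "y": 0, "z": 0.03, "spin": 0},
  {"x": 0, "y": 0, "z": 0, "spin": 0},
])

```text
time: 8.9
tcp_pos: [0.6628, -0.1476, 0.0324]
ee_rot: [-3.142, 0.0, 1.511]
wrist_force: [-2.1, 0.1, 3.5]
opening: 0.0399
grip_force: 25.5
```

Request:
jog_arm([
  {"x": 0, "y": 0, "z": 0.03, "spin": 0},
  {"x": 0, "y": 0, "z": 0, "spin": 0},
])

```text
time: 9.1
tcp_pos: [0.6629, -0.1475, 0.0324]
ee_rot: [-3.142, 0.0, 1.511]
wrist_force: [-3.4, 1.1, 8.6]
opening: 0.0398
grip_force: 25.9
```

Request:
jog_arm([
  {"x": 0, "y": 0, "z": -0.03, "spin": 0},
  {"x": 0, "y": 0, "z": 0, "spin": 0},
  {"x": 0, "y": 0, "z": 0, "spin": 0},
  {"x": 0, "y": 0, "z": 0, "spin": 0},
  {"x": 0, "y": 0, "z": 0, "spin": 0},
], jaw=0.7)

```text
time: 9.6
tcp_pos: [0.6627, -0.1475, 0.0315]
ee_rot: [-3.141, 0.0, 1.511]
wrist_force: [-0.4, -0.1, 0.8]
opening: 0.0596
grip_force: 0.0
```

Request:
jog_arm([
  {"x": 0, "y": 0, "z": -0.3, "spin": 0},
  {"x": 0, "y": 0, "z": -0.9, "spin": 0},
  {"x": 0, "y": 0, "z": -1, "spin": 0},
  {"x": 0, "y": 0, "z": -1, "spin": 0},
  {"x": 0, "y": 0, "z": -1, "spin": 0},
  {"x": 0, "y": 0, "z": 0, "spin": 0},
])

```text
time: 10.2
tcp_pos: [0.6658, -0.1478, 0.1419]
ee_rot: [3.133, 0.001, 1.511]
wrist_force: [1.0, -0.0, 0.6]
opening: 0.0596
grip_force: 0.0
```

Request:
jog_arm([
  {"x": 0.407, "y": -0.853, "z": 0, "spin": 0},
  {"x": 0.407, "y": -0.853, "z": 0, "spin": 0},
  {"x": 0.407, "y": -0.853, "z": 0, "spin": 0},
  {"x": 0.407, "y": -0.853, "z": 0, "spin": 0},
  {"x": 0.407, "y": -0.853, "z": 0, "spin": 0},
  {"x": 0.407, "y": -0.853, "z": 0, "spin": 0},
  {"x": 0, "y": 0, "z": 0, "spin": -0.188},
  {"x": 0, "y": 0, "z": 0, "spin": -0.188},
  {"x": 0, "y": 0, "z": 0, "spin": 0},
], jaw=0.85)

```text
time: 11.1
tcp_pos: [0.5383, -0.0789, 0.1365]
ee_rot: [-3.141, -0.0, 1.806]
wrist_force: [0.5, -0.6, -0.3]
opening: 0.0723
grip_force: 0.0
```

```bash
python3 - <<'E'
from h import *
o=sensors.get_obs();print(o["tcp_pos"],o["ee_rot"],o["opening"])
f,K,T=grab("wrist","w5"); 
cv2.imwrite("pics/w5c.png",cv2.resize(f[100:400,120:520],None,fx=2,fy=2,interpolation=cv2.INTER_CUBIC))
E
```

```text
[ 0.5383 -0.0789  0.1365] [-3.1411 -0.0002  1.8059] 0.07233723623875159
```

View pics/w5c.png

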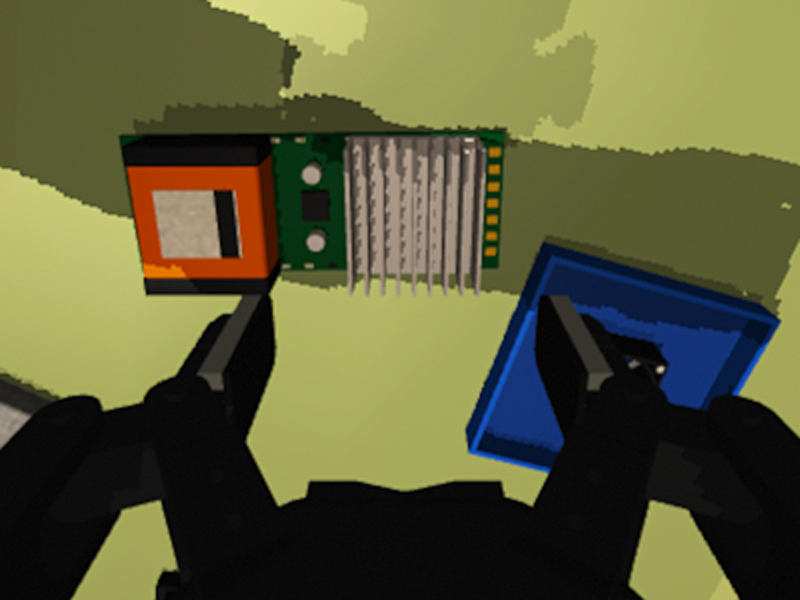

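The fan lies in the blue tray. The heat-sink fin tops end at crop (350,293) and (479,293), and the battery top runs from (133,165) to (147,294).

```bash
python3 - <<'E'
from h import *
K,T=load("w5")
w=lambda x,y:(120+(x+.5)/2-.5,100+(y+.5)/2-.5)
tx=T[:3,:3]@np.array([0,-1,0]); tx[2]=0; tx/=np.linalg.norm(tx); print("img up",tx)
P=onz(K,T,[w(349,293),w(480,293)],.043); d=P[1]-P[0]; y=np.arctan2(d[1],d[0]); print(P,np.linalg.norm(d),y)
n=np.array([-np.sin(y),np.cos(y),0]); print("hs",P.mean(0)+.032*n)
B=onz(K,T,[w(133,165),w(270,163),w(147,294),w(270,292)],.039); print("bat",B.mean(0),np.linalg.norm(B[1]-B[0]),np.linalg.norm(B[2]-B[0]),np.arctan2(*(B[1]-B[0])[1::-1]))
B=onz(K,T,[w(121,137),w(505,130),w(497,268)],.015); print("board",B,np.arctan2(*(B[1]-B[0])[1::-1]),(B[0]+B[2])/2)
E
```

```text
img up [-0.2332  0.9724  0.    ]
[[ 0.5221 -0.1148  0.043 ]
 [ 0.5765 -0.1018  0.043 ]] 0.05589402510809577 0.2354773678380648
hs [ 0.5419 -0.0772  0.043 ]
bat [ 0.4578 -0.1027  0.039 ] 0.05516794493469729 0.05804914435805043 0.2503479178356129
board [[ 0.4095 -0.0784  0.015 ]
 [ 0.5728 -0.036   0.015 ]
 [ 0.5883 -0.1006  0.015 ]] 0.2537365844552772 [ 0.4989 -0.0895  0.015 ]
```

Request:
jog_arm([
  {"x": 0.02, "y": 0.16, "z": 0.6, "spin": 0},
  {"x": 0, "y": 0, "z": 0.8, "spin": 0},
  {"x": 0, "y": 0, "z": 0.8, "spin": 0},
  {"x": 0, "y": 0, "z": 0.46, "spin": 0},
  {"x": 0, "y": 0, "z": 0.2, "spin": 0},
  {"x": 0, "y": 0, "z": 0.2, "spin": 0},
  {"x": 0, "y": 0, "z": 0, "spin": 0},
])

```text
time: 11.85
tcp_pos: [0.5426, -0.0774, 0.06]
ee_rot: [-3.141, -0.0, 1.806]
wrist_force: [-0.5, -0.4, 1.0]
opening: 0.0722
grip_force: 0.0
```

Request:
jog_arm([
  {"x": 0, "y": 0, "z": 0.12, "spin": 0},
  {"x": 0, "y": 0, "z": 0.1, "spin": 0},
  {"x": 0, "y": 0, "z": 0, "spin": 0},
])

```text
time: 12.15
tcp_pos: [0.5425, -0.0776, 0.0549]
ee_rot: [3.142, 0.0, 1.806]
wrist_force: [0.4, -0.5, -0.1]
opening: 0.073
grip_force: 0.0
```

Request:
jog_arm([
  {"x": 0, "y": 0, "z": 0, "spin": 0},
  {"x": 0, "y": 0, "z": 0, "spin": 0},
  {"x": 0, "y": 0, "z": 0, "spin": 0},
  {"x": 0, "y": 0, "z": 0, "spin": 0},
  {"x": 0, "y": 0, "z": 0, "spin": 0},
], jaw=0.5, squeeze=45)

```text
time: 12.65
tcp_pos: [0.5428, -0.0776, 0.0554]
ee_rot: [3.141, 0.001, 1.806]
wrist_force: [-2.0, -0.7, 5.4]
opening: 0.0546
grip_force: 47.6
```

Request:
jog_arm([
  {"x": 0, "y": 0, "z": -0.15, "spin": 0},
  {"x": 0, "y": 0, "z": -0.4, "spin": 0},
  {"x": 0, "y": 0, "z": -0.8, "spin": 0},
  {"x": 0, "y": 0, "z": -0.9, "spin": 0},
  {"x": 0, "y": 0, "z": -0.9, "spin": 0},
  {"x": 0, "y": 0, "z": -0.6, "spin": 0},
  {"x": 0, "y": 0, "z": 0, "spin": 0},
])

```text
time: 13.35
tcp_pos: [0.5442, -0.0776, 0.1509]
ee_rot: [3.137, 0.002, 1.806]
wrist_force: [-0.0, -0.3, -0.6]
opening: 0.0551
grip_force: 47.8
```

Request:
jog_arm([
  {"x": 0.55, "y": 0.05, "z": 0, "spin": 0},
  {"x": 0.9, "y": 0.09, "z": 0, "spin": 0},
  {"x": 0.95, "y": 0.09, "z": 0, "spin": 0},
  {"x": 0.95, "y": 0.09, "z": 0, "spin": 0},
  {"x": 0.95, "y": 0.09, "z": 0, "spin": 0},
  {"x": 0.95, "y": 0.09, "z": 0, "spin": 0},
  {"x": 0.95, "y": 0.09, "z": 0, "spin": 0},
  {"x": 0.95, "y": 0.09, "z": 0, "spin": 0},
  {"x": 0.95, "y": 0.09, "z": 0, "spin": 0},
  {"x": 0.95, "y": 0.09, "z": 0, "spin": 0},
  {"x": 0.95, "y": 0.09, "z": 0, "spin": 0},
  {"x": 0.95, "y": 0.09, "z": 0, "spin": 0},
  {"x": 0.95, "y": 0.09, "z": 0, "spin": 0},
  {"x": 0.95, "y": 0.09, "z": 0, "spin": 0},
  {"x": 0.95, "y": 0.09, "z": 0, "spin": 0},
  {"x": 0.95, "y": 0.09, "z": 0, "spin": 0},
  {"x": 0.95, "y": 0.09, "z": 0, "spin": 0},
  {"x": 0.95, "y": 0.09, "z": 0, "spin": 0},
  {"x": 0.9, "y": 0.09, "z": 0, "spin": 0},
  {"x": 0.5, "y": 0.05, "z": 0, "spin": 0},
])

```text
time: 15.35
tcp_pos: [0.4764, 0.3739, 0.147]
ee_rot: [-3.139, -0.001, 1.81]
wrist_force: [0.1, 0.0, -1.5]
opening: 0.0546
grip_force: 47.8
```

Request:
jog_arm([
  {"x": 0, "y": 0, "z": 0, "spin": 0},
  {"x": 0, "y": 0, "z": 0.7, "spin": 0},
  {"x": 0, "y": 0, "z": 0.9, "spin": 0},
  {"x": 0, "y": 0, "z": 0.9, "spin": 0},
  {"x": 0, "y": 0, "z": 0.7, "spin": 0},
  {"x": 0, "y": 0, "z": 0.4, "spin": 0},
  {"x": 0, "y": 0, "z": 0.25, "spin": 0},
  {"x": 0, "y": 0, "z": 0, "spin": 0},
  {"x": 0, "y": 0, "z": 0, "spin": 0},
])

```text
time: 16.25
tcp_pos: [0.4796, 0.3715, 0.0529]
ee_rot: [3.141, -0.0, 1.806]
wrist_force: [-0.6, 0.9, -1.5]
opening: 0.0547
grip_force: 47.7
```

Request:
jog_arm([
  {"x": 0, "y": 0, "z": 0.12, "spin": 0},
  {"x": 0, "y": 0, "z": 0.12, "spin": 0},
  {"x": 0, "y": 0, "z": 0.06, "spin": 0},
  {"x": 0, "y": 0, "z": 0, "spin": 0},
])

```text
time: 16.65
tcp_pos: [0.479, 0.3712, 0.0445]
ee_rot: [-3.141, 0.0, 1.806]
wrist_force: [-0.1, -0.3, -1.5]
opening: 0.0544
grip_force: 47.7
```

Request:
jog_arm([
  {"x": 0, "y": 0, "z": 0.04, "spin": 0},
  {"x": 0, "y": 0, "z": 0, "spin": 0},
])

```text
time: 16.85
tcp_pos: [0.4792, 0.3714, 0.0437]
ee_rot: [-3.142, 0.0, 1.806]
wrist_force: [0.7, -0.3, -1.5]
opening: 0.0545
grip_force: 47.7
```

Request:
jog_arm([
  {"x": 0, "y": 0, "z": 0.03, "spin": 0},
  {"x": 0, "y": 0, "z": 0, "spin": 0},
])

```text
time: 17.05
tcp_pos: [0.4793, 0.3714, 0.0435]
ee_rot: [3.141, 0.0, 1.806]
wrist_force: [-0.5, -0.4, 3.5]
opening: 0.054
grip_force: 48.2
```

Request:
jog_arm([
  {"x": 0, "y": 0, "z": -0.02, "spin": 0},
  {"x": 0, "y": 0, "z": 0, "spin": 0},
  {"x": 0, "y": 0, "z": 0, "spin": 0},
  {"x": 0, "y": 0, "z": 0, "spin": 0},
  {"x": 0, "y": 0, "z": 0, "spin": 0},
], jaw=0.82)

```text
time: 17.55
tcp_pos: [0.4792, 0.3713, 0.0434]
ee_rot: [-3.142, 0.0, 1.806]
wrist_force: [0.0, -0.6, -0.1]
opening: 0.0702
grip_force: 0.0
```

Request:
jog_arm([
  {"x": 0, "y": 0, "z": -0.3, "spin": 0},
  {"x": 0, "y": 0, "z": -0.9, "spin": 0},
  {"x": 0, "y": 0, "z": -1, "spin": 0},
  {"x": 0, "y": 0, "z": -1, "spin": 0},
  {"x": 0, "y": 0, "z": -1, "spin": 0},
  {"x": 0, "y": 0, "z": 0, "spin": 0},
])

```text
time: 18.15
tcp_pos: [0.481, 0.3735, 0.153]
ee_rot: [3.134, -0.003, 1.806]
wrist_force: [0.5, 0.4, -0.4]
opening: 0.0702
grip_force: 0.0
```

Request:
jog_arm([
  {"x": -0.903, "y": -0.266, "z": 0, "spin": 0},
  {"x": -0.903, "y": -0.266, "z": 0, "spin": 0},
  {"x": -0.903, "y": -0.266, "z": 0, "spin": 0},
  {"x": -0.903, "y": -0.266, "z": 0, "spin": 0},
  {"x": -0.903, "y": -0.266, "z": 0, "spin": 0},
  {"x": -0.903, "y": -0.266, "z": 0, "spin": 0},
  {"x": -0.903, "y": -0.266, "z": 0, "spin": 0},
  {"x": -0.903, "y": -0.266, "z": 0, "spin": 0},
  {"x": -0.903, "y": -0.266, "z": 0, "spin": 0},
  {"x": -0.903, "y": -0.266, "z": 0, "spin": 0},
  {"x": -0.903, "y": -0.266, "z": 0, "spin": 0},
  {"x": -0.903, "y": -0.266, "z": 0, "spin": 0},
  {"x": -0.903, "y": -0.266, "z": 0, "spin": 0},
  {"x": -0.903, "y": -0.266, "z": 0, "spin": 0},
  {"x": -0.903, "y": -0.266, "z": 0, "spin": 0},
  {"x": -0.903, "y": -0.266, "z": 0, "spin": 0},
  {"x": -0.903, "y": -0.266, "z": 0, "spin": 0},
  {"x": -0.903, "y": -0.266, "z": 0, "spin": 0},
  {"x": -0.903, "y": -0.266, "z": 0, "spin": 0},
  {"x": -0.903, "y": -0.266, "z": 0, "spin": 0},
])

```text
time: 20.15
tcp_pos: [0.4546, -0.0996, 0.1483]
ee_rot: [-3.141, -0.0, 1.806]
wrist_force: [0.3, -0.1, 0.3]
opening: 0.0702
grip_force: 0.0
```

Request:
jog_arm([
  {"x": 0, "y": 0, "z": 0, "spin": 0},
  {"x": 0, "y": 0, "z": 0, "spin": 0},
])

```text
time: 20.35
tcp_pos: [0.4547, -0.0986, 0.1483]
ee_rot: [-3.141, -0.001, 1.805]
wrist_force: [0.0, 0.7, 0.6]
opening: 0.0702
grip_force: 0.0
```

```bash
python3 - <<'E'
from h import *
o=sensors.get_obs();print(o["tcp_pos"],o["ee_rot"],o["opening"])
f,K,T=grab("wrist","w6"); g,_,_=grab("top","t6")
a=cv2.resize(f[110:330,140:500],(800,489),interpolation=cv2.INTER_CUBIC)
b=cv2.resize(g[195:295,115:215],(111,111)); a[-111:,:111]=b
cv2.imwrite("pics/w6c.png",a)
E
```

```text
[ 0.4547 -0.0986  0.1483] [-3.1412 -0.0006  1.805 ] 0.0701621538335539
```

View pics/w6c.png

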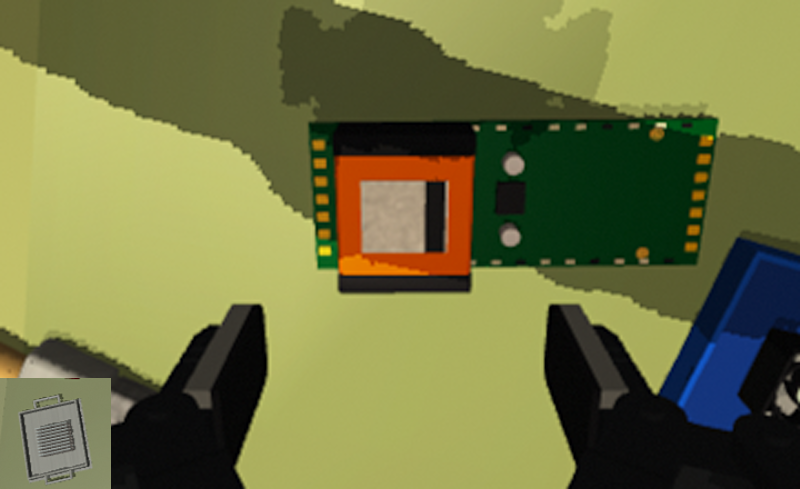

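The heat sink stands in the steel tray (inset). The battery is square to the fingers, its near top edge running (339,291)–(470,291), and the board is bare at its right end.

```bash
python3 - <<'E'
from h import *
K,T=load("w6"); s=360/800
w=lambda x,y:(140+(x+.5)*s-.5,110+(y+.5)*s-.5)
P=onz(K,T,[w(339,291),w(470,291)],.039); d=P[1]-P[0]; y=np.arctan2(d[1],d[0]); n=np.array([-np.sin(y),np.cos(y),0])
print("bat",P.mean(0)+.033*n,np.linalg.norm(d),y)
Kw,Tw=load("w2"); q=lambda x,y:(130+(x+.5)/2-.5,60+(y+.5)/2-.5)
print(tri([(K,T,w(404,216)),(Kw,Tw,q(310,237))]))
B=onz(K,T,[w(309,124),w(718,118),w(697,265),w(318,268)],.015); print("board",B.mean(0),np.arctan2(*(B[1]-B[0])[1::-1]),np.arctan2(*(B[2]-B[3])[1::-1]),np.linalg.norm(np.diff(B,axis=0),axis=1))
E
```

```text
bat [ 0.4544 -0.0996  0.039 ] 0.053695621984610135 0.2344569279132797
(array([ 0.4539, -0.1002,  0.0402]), np.float64(0.0006356858200823601))
board [ 0.4986 -0.0892  0.015 ] 0.24916373604360753 0.24309650046960307 [0.1689 0.0663 0.1693]
```

Request:
jog_arm([
  {"x": -0.03, "y": -0.02, "z": 0.8, "spin": 0},
  {"x": 0, "y": 0, "z": 0.9, "spin": 0},
  {"x": 0, "y": 0, "z": 0.9, "spin": 0},
  {"x": 0, "y": 0, "z": 0.7, "spin": 0},
  {"x": 0, "y": 0, "z": 0.3, "spin": 0},
  {"x": 0, "y": 0, "z": 0.2, "spin": 0},
  {"x": 0, "y": 0, "z": 0.1, "spin": 0},
  {"x": 0, "y": 0, "z": 0, "spin": 0},
  {"x": 0, "y": 0, "z": 0, "spin": 0},
])

```text
time: 21.35
tcp_pos: [0.4553, -0.0996, 0.0517]
ee_rot: [3.14, 0.001, 1.806]
wrist_force: [0.3, 1.1, 0.2]
opening: 0.0696
grip_force: 0.0
```

Request:
jog_arm([
  {"x": 0, "y": 0, "z": 0, "spin": 0},
  {"x": 0, "y": 0, "z": 0, "spin": 0},
  {"x": 0, "y": 0, "z": 0, "spin": 0},
  {"x": 0, "y": 0, "z": 0, "spin": 0},
  {"x": 0, "y": 0, "z": 0, "spin": 0},
], jaw=0.5, squeeze=45)

```text
time: 21.85
tcp_pos: [0.4551, -0.0997, 0.0519]
ee_rot: [3.141, 0.001, 1.806]
wrist_force: [-1.6, 0.1, 4.9]
opening: 0.0526
grip_force: 46.2
```

Request:
jog_arm([
  {"x": 0, "y": 0, "z": -0.15, "spin": 0},
  {"x": 0, "y": 0, "z": -0.4, "spin": 0},
  {"x": 0, "y": 0, "z": -0.8, "spin": 0},
  {"x": 0, "y": 0, "z": -0.9, "spin": 0},
  {"x": 0, "y": 0, "z": -0.9, "spin": 0},
  {"x": 0, "y": 0, "z": -0.9, "spin": 0},
  {"x": 0, "y": 0, "z": 0, "spin": 0},
])

```text
time: 22.55
tcp_pos: [0.457, -0.0999, 0.1555]
ee_rot: [3.135, 0.003, 1.806]
wrist_force: [0.5, -0.4, -0.9]
opening: 0.0527
grip_force: 47.7
```

Request:
jog_arm([
  {"x": -0.6, "y": -0.24, "z": 0, "spin": 0},
  {"x": -0.93, "y": -0.363, "z": 0, "spin": 0},
  {"x": -0.93, "y": -0.363, "z": 0, "spin": 0},
  {"x": -0.93, "y": -0.363, "z": 0, "spin": 0},
  {"x": -0.93, "y": -0.363, "z": 0, "spin": 0},
  {"x": -0.93, "y": -0.363, "z": 0, "spin": 0},
  {"x": -0.93, "y": -0.363, "z": 0, "spin": 0},
  {"x": -0.93, "y": -0.363, "z": 0, "spin": 0},
  {"x": -0.93, "y": -0.363, "z": 0, "spin": 0},
  {"x": -0.93, "y": -0.363, "z": 0, "spin": 0},
  {"x": -0.93, "y": -0.363, "z": 0, "spin": 0},
  {"x": -0.93, "y": -0.363, "z": 0, "spin": 0},
])

```text
time: 23.75
tcp_pos: [0.4141, -0.388, 0.1511]
ee_rot: [-3.14, -0.002, 1.806]
wrist_force: [0.9, 0.6, -0.8]
opening: 0.0524
grip_force: 47.7
```

Request:
jog_arm([
  {"x": 0, "y": 0, "z": 0, "spin": 0.186},
  {"x": 0, "y": 0, "z": 0, "spin": 0.186},
  {"x": 0, "y": 0, "z": 0, "spin": 0.186},
  {"x": 0, "y": 0, "z": 0, "spin": 0.186},
  {"x": 0, "y": 0, "z": 0, "spin": 0.186},
  {"x": 0, "y": 0, "z": 0, "spin": 0.186},
  {"x": 0, "y": 0, "z": 0, "spin": 0.186},
  {"x": 0, "y": 0, "z": 0, "spin": 0.186},
  {"x": 0, "y": 0, "z": 0, "spin": 0.186},
  {"x": 0, "y": 0, "z": 0, "spin": 0.186},
  {"x": 0, "y": 0, "z": 0, "spin": 0.186},
  {"x": 0, "y": 0, "z": 0, "spin": 0.186},
  {"x": 0, "y": 0, "z": 0, "spin": 0},
  {"x": 0, "y": 0, "z": 0, "spin": 0},
])

```text
time: 25.15
tcp_pos: [0.4146, -0.387, 0.1515]
ee_rot: [-3.141, 0.001, 0.056]
wrist_force: [-0.7, 0.2, -2.3]
opening: 0.0525
grip_force: 47.6
```

```bash
python3 - <<'E'
from h import *
o=sensors.get_obs();print(o["tcp_pos"],o["ee_rot"],o["opening"])
f,K,T=grab("wrist","w7")
cv2.imwrite("pics/w7c.png",cv2.resize(f[60:360,120:520],None,fx=2,fy=2,interpolation=cv2.INTER_CUBIC))
E
```

```text
[ 0.4146 -0.387   0.1515] [-3.1408  0.0012  0.0562] 0.052472412841269904
```

View pics/w7c.png

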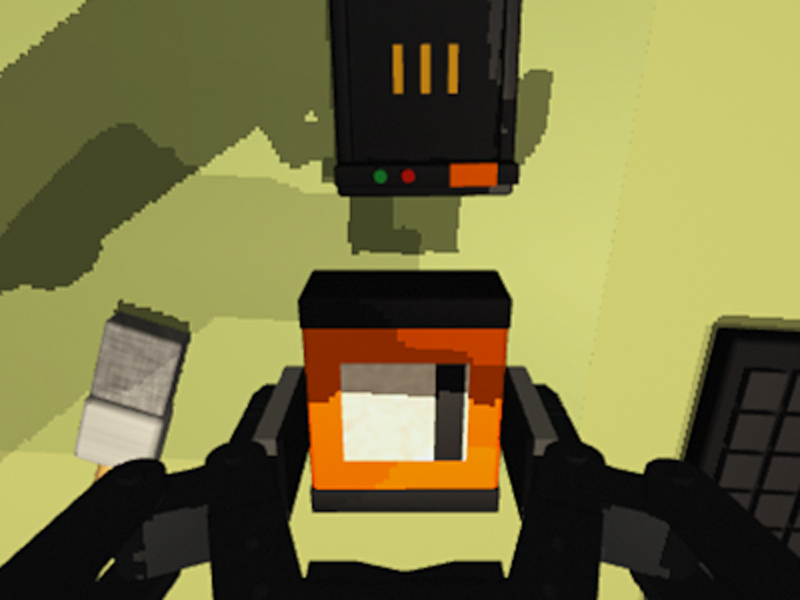

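The battery is held level. The charger's brass strips are centred at crop (426,69), and the near end wall's front top edge runs (335,163)–(518,163), square to the image.

```bash
python3 - <<'E'
from h import *
K,T=load("w7");Kt,Tt=load("top1")
w=lambda x,y:(120+(x+.5)/2-.5,60+(y+.5)/2-.5)
a=lambda x,y:(335+(x+.5)/4-.5,140+(y+.5)/4-.5)
print("brass tri",tri([(K,T,w(426,69)),(Kt,Tt,a(656,410))]),"lamps",tri([(K,T,w(380,176)),(Kt,Tt,a(646,486))]),tri([(K,T,w(408,176)),(Kt,Tt,a(667,485))]))
B=onz(K,T,[w(398,44),w(398,94),w(426,44),w(426,94),w(454,44),w(454,94)],.012);print(B)
print("bar ends", onz(K,T,[w(335,163),w(518,163)],.030), "front bottom",onz(K,T,[w(340,193),w(512,191)],.0))
# held battery: top far edge rel tool
P=onz(K,T,[w(303,327),w(510,327),w(497,510),w(313,510)],.1515-.0369+.024); print("bat",P.mean(0),np.linalg.norm(np.diff(P,axis=0),axis=1),P[0]-P[1])
E
```

```text
brass tri (array([ 0.5068, -0.3909,  0.0093]), np.float64(0.0002667882730712501)) lamps (array([ 0.4617, -0.3734,  0.0292]), np.float64(0.0001468379194127789)) (array([ 0.4624, -0.3854,  0.0287]), np.float64(0.00021222033830342601))
[[ 0.5158 -0.3781  0.012 ]
 [ 0.4955 -0.3792  0.012 ]
 [ 0.5165 -0.3901  0.012 ]
 [ 0.4961 -0.3915  0.012 ]
 [ 0.5171 -0.4022  0.012 ]
 [ 0.4968 -0.4039  0.012 ]]
bar ends [[ 0.4661 -0.3541  0.03  ]
 [ 0.4705 -0.432   0.03  ]] front bottom [[ 0.4481 -0.3532  0.    ]
 [ 0.4538 -0.4369  0.    ]]
bat [ 0.4104 -0.3874  0.1386] [0.053  0.0574 0.0532] [-0.003   0.0529  0.    ]
```

Request:
jog_arm([
  {"x": 0.61, "y": 0.062, "z": 0, "spin": 0},
  {"x": 0.61, "y": 0.062, "z": 0, "spin": 0},
  {"x": 0.61, "y": 0.062, "z": 0, "spin": 0},
  {"x": 0.61, "y": 0.062, "z": 0, "spin": 0},
  {"x": 0.61, "y": 0.061, "z": 0, "spin": 0},
  {"x": 0.61, "y": 0.061, "z": 0, "spin": 0},
  {"x": 0, "y": 0, "z": 0.8, "spin": 0},
  {"x": 0, "y": 0, "z": 0.9, "spin": 0},
  {"x": 0, "y": 0, "z": 0.9, "spin": 0},
  {"x": 0, "y": 0, "z": 0.5, "spin": 0},
  {"x": 0, "y": 0, "z": 0, "spin": 0},
  {"x": 0, "y": 0, "z": 0, "spin": 0},
])

```text
time: 26.4
tcp_pos: [0.5078, -0.3921, 0.0752]
ee_rot: [3.141, -0.001, 0.053]
wrist_force: [-0.2, 0.0, -0.9]
opening: 0.0527
grip_force: 47.6
```

Request:
jog_arm([
  {"x": -0.03, "y": -0.04, "z": 0.2, "spin": 0},
  {"x": 0, "y": 0, "z": 0.2, "spin": 0},
  {"x": 0, "y": 0, "z": 0.2, "spin": 0},
  {"x": 0, "y": 0, "z": 0.15, "spin": 0},
  {"x": 0, "y": 0, "z": 0.1, "spin": 0},
  {"x": 0, "y": 0, "z": 0, "spin": 0},
  {"x": 0, "y": 0, "z": 0, "spin": 0},
])

```text
time: 27.1
tcp_pos: [0.5061, -0.391, 0.0536]
ee_rot: [3.141, -0.0, 0.053]
wrist_force: [0.5, 0.2, -1.5]
opening: 0.0526
grip_force: 47.6
```

Request:
jog_arm([
  {"x": 0, "y": 0, "z": 0.06, "spin": 0},
  {"x": 0, "y": 0, "z": 0, "spin": 0},
])

```text
time: 27.3
tcp_pos: [0.506, -0.3909, 0.0521]
ee_rot: [3.142, -0.0, 0.053]
wrist_force: [-0.3, -0.2, -1.5]
opening: 0.0522
grip_force: 47.7
```

Request:
jog_arm([
  {"x": 0, "y": 0, "z": 0.04, "spin": 0},
  {"x": 0, "y": 0, "z": 0, "spin": 0},
])

```text
time: 27.5
tcp_pos: [0.5059, -0.3909, 0.051]
ee_rot: [3.142, 0.0, 0.053]
wrist_force: [0.3, 0.3, -1.8]
opening: 0.0526
grip_force: 47.7
```

Request:
jog_arm([
  {"x": 0, "y": 0, "z": 0.05, "spin": 0},
  {"x": 0, "y": 0, "z": 0, "spin": 0},
])

```text
time: 27.7
tcp_pos: [0.5059, -0.3909, 0.0496]
ee_rot: [-3.141, 0.0, 0.053]
wrist_force: [0.2, -0.3, -1.4]
opening: 0.0528
grip_force: 47.6
```

Request:
jog_arm([
  {"x": 0, "y": 0, "z": 0.03, "spin": 0},
  {"x": 0, "y": 0, "z": 0, "spin": 0},
])

```text
time: 27.9
tcp_pos: [0.5061, -0.391, 0.0491]
ee_rot: [3.141, -0.0, 0.053]
wrist_force: [-0.1, 0.4, -1.0]
opening: 0.0527
grip_force: 47.7
```

Request:
jog_arm([
  {"x": 0, "y": 0, "z": 0.03, "spin": 0},
  {"x": 0, "y": 0, "z": 0, "spin": 0},
])

```text
time: 28.1
tcp_pos: [0.506, -0.391, 0.0491]
ee_rot: [3.142, -0.0, 0.053]
wrist_force: [-2.8, 1.9, 4.5]
opening: 0.0524
grip_force: 48.3
```

Request:
jog_arm([
  {"x": 0, "y": 0, "z": -0.02, "spin": 0},
  {"x": 0, "y": 0, "z": 0, "spin": 0},
  {"x": 0, "y": 0, "z": 0, "spin": 0},
  {"x": 0, "y": 0, "z": 0, "spin": 0},
  {"x": 0, "y": 0, "z": -0.2, "spin": 0},
  {"x": 0, "y": 0, "z": -0.7, "spin": 0},
  {"x": 0, "y": 0, "z": -1, "spin": 0},
  {"x": 0, "y": 0, "z": -1, "spin": 0},
  {"x": 0, "y": 0, "z": -1, "spin": 0},
  {"x": 0, "y": 0, "z": -0.3, "spin": 0},
  {"x": 0, "y": 0, "z": 0, "spin": 0},
], jaw=0.8)

```text
time: 29.2
tcp_pos: [0.5067, -0.3915, 0.1552]
ee_rot: [3.14, -0.002, 0.053]
wrist_force: [0.7, -0.7, -1.1]
opening: 0.0682
grip_force: 0.0
```

Request:
jog_arm([
  {"x": 0.025, "y": -0.863, "z": 0, "spin": 0},
  {"x": 0.025, "y": -0.863, "z": 0, "spin": 0},
  {"x": 0.025, "y": -0.863, "z": 0, "spin": 0},
  {"x": 0.025, "y": -0.863, "z": 0, "spin": 0},
  {"x": 0.025, "y": -0.863, "z": 0, "spin": 0},
  {"x": 0.025, "y": -0.863, "z": 0, "spin": 0},
  {"x": 0.025, "y": -0.863, "z": 0, "spin": 0},
  {"x": 0.025, "y": -0.863, "z": 0, "spin": 0},
  {"x": 0.025, "y": -0.863, "z": 0, "spin": 0},
  {"x": 0.025, "y": -0.863, "z": 0, "spin": 0},
  {"x": 0.025, "y": -0.863, "z": 0, "spin": 0},
  {"x": 0.025, "y": -0.863, "z": 0, "spin": 0},
  {"x": 0.025, "y": -0.863, "z": 0, "spin": 0},
  {"x": 0.025, "y": -0.863, "z": 0, "spin": 0},
  {"x": 0, "y": 0, "z": 0, "spin": -0.121},
  {"x": 0, "y": 0, "z": 0, "spin": -0.122},
  {"x": 0, "y": 0, "z": 0, "spin": 0},
  {"x": 0, "y": 0, "z": 0, "spin": 0},
], jaw=1)

```text
time: 31.0
tcp_pos: [0.4979, -0.0889, 0.1528]
ee_rot: [-3.141, 0.002, 0.242]
wrist_force: [0.3, -0.9, 0.1]
opening: 0.0853
grip_force: 0.0
```

```bash
python3 - <<'E'
from h import *
o=sensors.get_obs();print(o["tcp_pos"],o["ee_rot"],o["opening"])
f,K,T=grab("wrist","w8"); g,_,_=grab("top","t8"); grab("side","s8")
a=cv2.resize(f[60:360,120:520],None,fx=2,fy=2,interpolation=cv2.INTER_CUBIC)
a[-180:,-180:]=cv2.resize(g[210:275,470:535],(180,180)); cv2.imwrite("pics/w8c.png",a)
E
```

```text
[ 0.4979 -0.0889  0.1528] [-3.141   0.0019  0.2416] 0.08529320873778524
```

View pics/w8c.png

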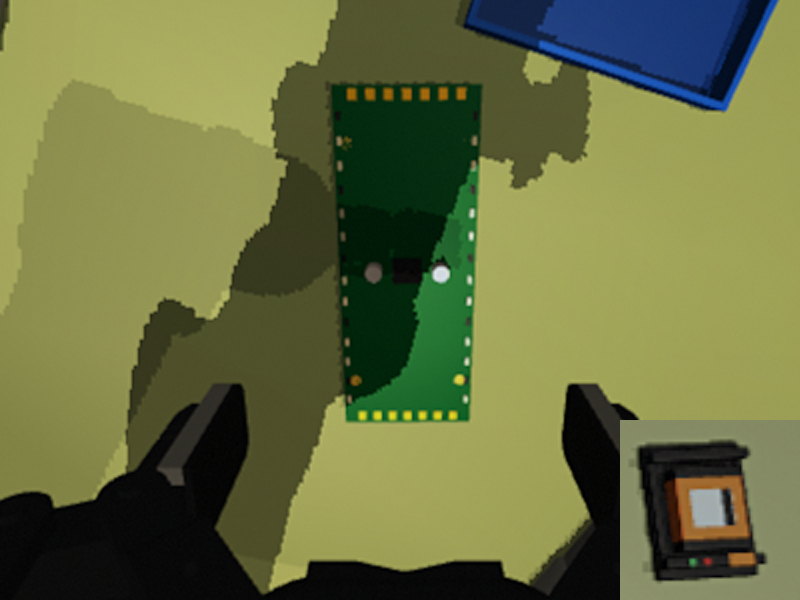

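The battery is down in the charger (inset). The bare board is square to the tool, corners at crop (332,85), (481,85), (469,420), (347,420). Before gripping it I'll look closely at the holder.

Request:
jog_arm([
  {"x": 0.63, "y": -0.85, "z": -0.24, "spin": 0},
  {"x": 0.63, "y": -0.85, "z": -0.24, "spin": 0},
  {"x": 0.63, "y": -0.85, "z": -0.24, "spin": 0},
  {"x": 0.63, "y": -0.85, "z": -0.24, "spin": 0},
  {"x": 0.63, "y": -0.85, "z": -0.24, "spin": 0},
  {"x": 0.63, "y": -0.85, "z": -0.24, "spin": 0},
  {"x": 0.63, "y": -0.85, "z": -0.24, "spin": 0},
  {"x": 0.63, "y": -0.85, "z": -0.24, "spin": 0},
  {"x": 0.63, "y": -0.85, "z": -0.24, "spin": 0},
  {"x": 0.63, "y": -0.85, "z": -0.24, "spin": 0},
  {"x": 0, "y": 0, "z": 0, "spin": 0.168},
  {"x": 0, "y": 0, "z": 0, "spin": 0.168},
  {"x": 0, "y": 0, "z": 0, "spin": 0.168},
  {"x": 0, "y": 0, "z": 0, "spin": 0},
  {"x": 0, "y": 0, "z": 0, "spin": 0},
])

```text
time: 32.65
tcp_pos: [0.6002, 0.1554, 0.2136]
ee_rot: [3.141, 0.0, -0.15]
wrist_force: [-0.2, -0.7, 0.5]
opening: 0.0856
grip_force: 0.0
```

```bash
python3 - <<'E'
from h import *
K,T=load("w8"); w=lambda x,y:(120+(x+.5)/2-.5,60+(y+.5)/2-.5)
B=onz(K,T,[w(332,85),w(481,85),w(469,420),w(347,420)],.015)
d=B[0]+B[1]-B[2]-B[3]; print("board",B.mean(0),np.arctan2(d[1],d[0]),np.linalg.norm(np.diff(B,axis=0),axis=1))
o=sensors.get_obs();print(o["tcp_pos"],o["ee_rot"],o["opening"])
f,K,T=grab("wrist","w9")
cv2.imwrite("pics/w9c.png",cv2.resize(f[20:320,120:520],None,fx=2,fy=2,interpolation=cv2.INTER_CUBIC))
E
```

```text
board [ 0.4988 -0.0897  0.015 ] 0.2474038221753835 [0.065  0.1684 0.065 ]
[0.6002 0.1554 0.2136] [ 3.1413  0.0002 -0.1497] 0.08557830740186116
```

View pics/w9c.png

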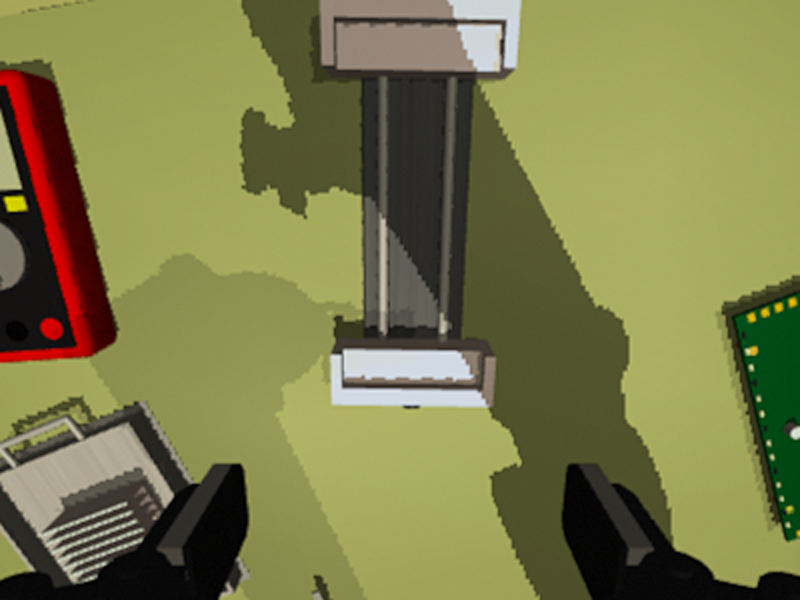

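The near bar spans crop (331..494, 340..405), with its ledge's inner edge at y≈347. The far bar spans (321..518), with its ledge's inner edge at y≈68, and rails lie between. Board edges and meter are as before.

```bash
python3 - <<'E'
from h import *
K,T=load("w9");Kt,Tt=load("top1"); w=lambda x,y:(120+(x+.5)/2-.5,20+(y+.5)/2-.5)
B=lambda x,y:(125+(x+.5)*.3-.5,120+(y+.5)*.3-.5)
def sh(n,ps,z):
    P=onz(K,T,[w(*p) for p in ps],z); print(n,P[:,:2].round(4).tolist(),"mid",P.mean(0)[:2],"len",np.linalg.norm(P[1]-P[0]).round(4)); return P.mean(0)[:2]
n4=sh("near outer z40",[(331,404),(493,406)],.04); 
f4=sh("far outer z40",[(321,66),(518,66)],.04)
n3=sh("near ledge inner z30",[(342,347),(482,347)],.03); f3=sh("far ledge inner z30",[(333,70),(503,72)],.03)
fs=sh("far stop inner z40",[(336,18),(502,20)],.04);ns=sh("near stop inner z40",[(344,388),(482,388)],.04)
for a,b in((n4,f4),(n3,f3),(ns,fs)):
    d=b-a; print("mid",(a+b)/2,"L",np.linalg.norm(d),"yaw",np.arctan2(d[1],d[0]))
print("tri near outer",tri([(K,T,w(331,404)),(Kt,Tt,B(378,314))]),tri([(K,T,w(493,406)),(Kt,Tt,B(517,338))]))
print("tri far lug R",tri([(K,T,w(518,66)),(Kt,Tt,B(567,93))]))
E
```

```text
near outer z40 [[0.5637, 0.2035], [0.5487, 0.1122]] mid [0.5562 0.1578] len 0.0926
far outer z40 [[0.7343, 0.1752], [0.7205, 0.0832]] mid [0.7274 0.1292] len 0.093
near ledge inner z30 [[0.5934, 0.1927], [0.5815, 0.1137]] mid [0.5875 0.1532] len 0.0799
far ledge inner z30 [[0.7336, 0.1708], [0.7203, 0.0886]] mid [0.727  0.1297] len 0.0833
far stop inner z40 [[0.7528, 0.1645], [0.7406, 0.0889]] mid [0.7467 0.1267] len 0.0766
near stop inner z40 [[0.5723, 0.1944], [0.5606, 0.1172]] mid [0.5664 0.1558] len 0.078
mid [0.6418 0.1435] L 0.17357731137304327 yaw -0.16573502431382442
mid [0.6572 0.1415] L 0.14146564294726208 yaw -0.16641847133946785
mid [0.6565 0.1412] L 0.18255335842351494 yaw -0.16018413949963467
tri near outer (array([0.5615, 0.205 , 0.0344]), np.float64(0.00027333528278916663)) (array([0.546 , 0.1109, 0.0335]), np.float64(0.0005632144075700812))
tri far lug R (array([0.7221, 0.0811, 0.0315]), np.float64(0.00043177060409349544))
```

Request:
jog_arm([
  {"x": 0, "y": 0, "z": 0, "spin": -0.168},
  {"x": 0, "y": 0, "z": 0, "spin": -0.168},
  {"x": 0, "y": 0, "z": 0, "spin": -0.169},
  {"x": -0.633, "y": 0.85, "z": 0.2, "spin": 0},
  {"x": -0.633, "y": 0.85, "z": 0.4, "spin": 0},
  {"x": -0.633, "y": 0.85, "z": 0.5, "spin": 0},
  {"x": -0.633, "y": 0.85, "z": 0.5, "spin": 0},
  {"x": -0.633, "y": 0.85, "z": 0.6, "spin": 0},
  {"x": -0.633, "y": 0.85, "z": 0.6, "spin": 0},
  {"x": -0.633, "y": 0.85, "z": 0.6, "spin": 0},
  {"x": -0.633, "y": 0.85, "z": 0.6, "spin": 0},
  {"x": -0.633, "y": 0.85, "z": 0.6, "spin": 0},
  {"x": -0.633, "y": 0.85, "z": 0.6, "spin": 0},
  {"x": 0, "y": 0, "z": 0, "spin": 0},
  {"x": 0, "y": 0, "z": 0, "spin": 0},
])

```text
time: 34.2
tcp_pos: [0.4981, -0.0895, 0.0837]
ee_rot: [-3.141, 0.0, 0.244]
wrist_force: [0.5, 0.6, -0.0]
opening: 0.0853
grip_force: 0.0
```

Request:
jog_arm([
  {"x": 0.03, "y": -0.01, "z": 0.7, "spin": 0},
  {"x": 0, "y": 0, "z": 0.7, "spin": 0},
  {"x": 0, "y": 0, "z": 0.5, "spin": 0},
  {"x": 0, "y": 0, "z": 0.3, "spin": 0},
  {"x": 0, "y": 0, "z": 0.2, "spin": 0},
  {"x": 0, "y": 0, "z": 0, "spin": 0},
  {"x": 0, "y": 0, "z": 0, "spin": 0},
])

```text
time: 34.9
tcp_pos: [0.4993, -0.0887, 0.0242]
ee_rot: [3.141, -0.001, 0.245]
wrist_force: [-0.1, 0.2, -0.2]
opening: 0.0856
grip_force: 0.0
```

Request:
jog_arm([
  {"x": 0, "y": 0, "z": 0, "spin": 0},
  {"x": 0, "y": 0, "z": 0, "spin": 0},
  {"x": 0, "y": 0, "z": 0, "spin": 0},
  {"x": 0, "y": 0, "z": 0, "spin": 0},
  {"x": 0, "y": 0, "z": 0, "spin": 0},
], jaw=0.7, squeeze=40)

```text
time: 35.4
tcp_pos: [0.4994, -0.0888, 0.0248]
ee_rot: [3.141, -0.001, 0.244]
wrist_force: [-1.8, 0.8, 5.3]
opening: 0.0644
grip_force: 42.5
```

Request:
jog_arm([
  {"x": 0, "y": 0, "z": -0.15, "spin": 0},
  {"x": 0, "y": 0, "z": -0.4, "spin": 0},
  {"x": 0, "y": 0, "z": -0.7, "spin": 0},
  {"x": 0, "y": 0, "z": -0.9, "spin": 0},
  {"x": 0, "y": 0, "z": -0.9, "spin": 0},
  {"x": 0, "y": 0, "z": -0.9, "spin": 0},
  {"x": 0, "y": 0, "z": 0, "spin": 0},
  {"x": 0, "y": 0, "z": 0, "spin": 0.173},
  {"x": 0, "y": 0, "z": 0, "spin": 0.174},
  {"x": 0, "y": 0, "z": 0, "spin": 0.173},
])

```text
time: 36.4
tcp_pos: [0.4982, -0.0887, 0.122]
ee_rot: [3.141, 0.001, -0.17]
wrist_force: [-0.0, 1.2, -1.1]
opening: 0.0642
grip_force: 44.3
```

Request:
jog_arm([
  {"x": 0.29, "y": -0.62, "z": 0, "spin": 0},
  {"x": 0.4, "y": -0.86, "z": 0, "spin": 0},
  {"x": 0.41, "y": -0.88, "z": 0, "spin": 0},
  {"x": 0.41, "y": -0.88, "z": 0, "spin": 0},
  {"x": 0.41, "y": -0.88, "z": 0, "spin": 0},
  {"x": 0.41, "y": -0.88, "z": 0, "spin": 0},
  {"x": 0.41, "y": -0.88, "z": 0, "spin": 0},
  {"x": 0.41, "y": -0.88, "z": 0, "spin": 0},
  {"x": 0.41, "y": -0.88, "z": 0, "spin": 0},
  {"x": 0.41, "y": -0.88, "z": 0, "spin": 0},
  {"x": 0.41, "y": -0.88, "z": 0, "spin": 0},
  {"x": 0.336, "y": -0.72, "z": 0, "spin": 0},
  {"x": 0, "y": 0, "z": 0, "spin": 0},
  {"x": 0, "y": 0, "z": 0, "spin": 0},
])

```text
time: 37.8
tcp_pos: [0.6556, 0.1413, 0.1215]
ee_rot: [3.14, 0.002, -0.163]
wrist_force: [-0.6, -0.8, -1.0]
opening: 0.0641
grip_force: 44.3
```

Request:
jog_arm([
  {"x": 0.05, "y": 0, "z": 0.5, "spin": 0},
  {"x": 0, "y": 0, "z": 0.7, "spin": 0},
  {"x": 0, "y": 0, "z": 0.7, "spin": 0},
  {"x": 0, "y": 0, "z": 0.4, "spin": 0},
  {"x": 0, "y": 0, "z": 0.2, "spin": 0},
  {"x": 0, "y": 0, "z": 0.15, "spin": 0},
  {"x": 0, "y": 0, "z": 0.1, "spin": 0},
  {"x": 0, "y": 0, "z": 0, "spin": 0},
  {"x": 0, "y": 0, "z": 0, "spin": 0},
])

```text
time: 38.7
tcp_pos: [0.6581, 0.1416, 0.0544]
ee_rot: [-3.141, -0.001, -0.164]
wrist_force: [-0.9, 0.3, -0.6]
opening: 0.0642
grip_force: 44.3
```

Request:
jog_arm([
  {"x": 0, "y": 0, "z": 0.1, "spin": 0},
  {"x": 0, "y": 0, "z": 0.08, "spin": 0},
  {"x": 0, "y": 0, "z": 0, "spin": 0},
])

```text
time: 39.0
tcp_pos: [0.6574, 0.1414, 0.0489]
ee_rot: [3.141, 0.001, -0.164]
wrist_force: [-0.5, -0.1, -1.7]
opening: 0.0641
grip_force: 44.3
```

Request:
jog_arm([
  {"x": 0, "y": 0, "z": 0.08, "spin": 0},
  {"x": 0, "y": 0, "z": 0.06, "spin": 0},
  {"x": 0, "y": 0, "z": 0, "spin": 0},
])

```text
time: 39.3
tcp_pos: [0.6574, 0.1414, 0.0454]
ee_rot: [3.141, 0.0, -0.164]
wrist_force: [0.1, -0.3, -0.3]
opening: 0.0641
grip_force: 44.3
```

Request:
jog_arm([
  {"x": 0, "y": 0, "z": 0.05, "spin": 0},
  {"x": 0, "y": 0, "z": 0, "spin": 0},
])

```text
time: 39.5
tcp_pos: [0.6576, 0.1414, 0.0444]
ee_rot: [3.141, 0.0, -0.164]
wrist_force: [-0.2, 0.3, -0.9]
opening: 0.0643
grip_force: 44.3
```

Request:
jog_arm([
  {"x": 0, "y": 0, "z": 0.03, "spin": 0},
  {"x": 0, "y": 0, "z": 0, "spin": 0},
])

```text
time: 39.7
tcp_pos: [0.6576, 0.1415, 0.0437]
ee_rot: [3.141, 0.0, -0.164]
wrist_force: [-0.4, 0.2, -1.5]
opening: 0.064
grip_force: 44.3
```

Request:
jog_arm([
  {"x": 0, "y": 0, "z": 0.03, "spin": 0},
  {"x": 0, "y": 0, "z": 0, "spin": 0},
])

```text
time: 39.9
tcp_pos: [0.6577, 0.1415, 0.0431]
ee_rot: [3.142, -0.0, -0.164]
wrist_force: [-0.0, 0.2, -1.2]
opening: 0.0644
grip_force: 44.3
```

Request:
jog_arm([
  {"x": 0, "y": 0, "z": 0.03, "spin": 0},
  {"x": 0, "y": 0, "z": 0, "spin": 0},
])

```text
time: 40.1
tcp_pos: [0.6578, 0.1415, 0.043]
ee_rot: [3.142, -0.0, -0.164]
wrist_force: [-1.8, -0.4, 4.4]
opening: 0.0645
grip_force: 44.7
```

Request:
jog_arm([
  {"x": 0, "y": 0, "z": -0.02, "spin": 0},
  {"x": 0, "y": 0, "z": 0, "spin": 0},
  {"x": 0, "y": 0, "z": 0, "spin": 0},
  {"x": 0, "y": 0, "z": 0, "spin": 0},
  {"x": 0, "y": 0, "z": 0, "spin": 0},
  {"x": 0, "y": 0, "z": -0.2, "spin": 0},
  {"x": 0, "y": 0, "z": -0.6, "spin": 0},
  {"x": 0, "y": 0, "z": -0.9, "spin": 0},
  {"x": 0, "y": 0, "z": -0.9, "spin": 0},
  {"x": 0, "y": 0, "z": -0.9, "spin": 0},
  {"x": 0, "y": 0, "z": -0.9, "spin": 0},
  {"x": 0, "y": 0, "z": -0.9, "spin": 0},
  {"x": 0, "y": 0, "z": 0, "spin": 0},
  {"x": -0.9, "y": 0, "z": 0, "spin": 0},
  {"x": -0.9, "y": 0, "z": 0, "spin": 0},
  {"x": -0.9, "y": 0, "z": 0, "spin": 0},
  {"x": 0, "y": 0, "z": 0, "spin": 0},
], jaw=1)

```text
time: 41.8
tcp_pos: [0.588, 0.1536, 0.1752]
ee_rot: [3.141, 0.003, -0.161]
wrist_force: [0.3, 0.0, 0.0]
opening: 0.0854
grip_force: 0.0
```

```bash
python3 - <<'E'
from h import *
f,K,T=grab("wrist","w10"); g,_,_=grab("top","t10")
a=np.zeros((600,800,3),np.uint8)
a[:300,:400]=f[20:320,120:520]
a[:300,400:]=cv2.resize(g[120:300,120:360],(400,300))
a[300:,:400]=cv2.resize(g[125:275,340:540],(400,300))
s,_,_=grab("side","s10"); a[300:,400:]=cv2.resize(s[130:310,180:420],(400,300))
cv2.imwrite("pics/fin.png",a)
E
```

```text
(no output)
```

View pics/fin.png

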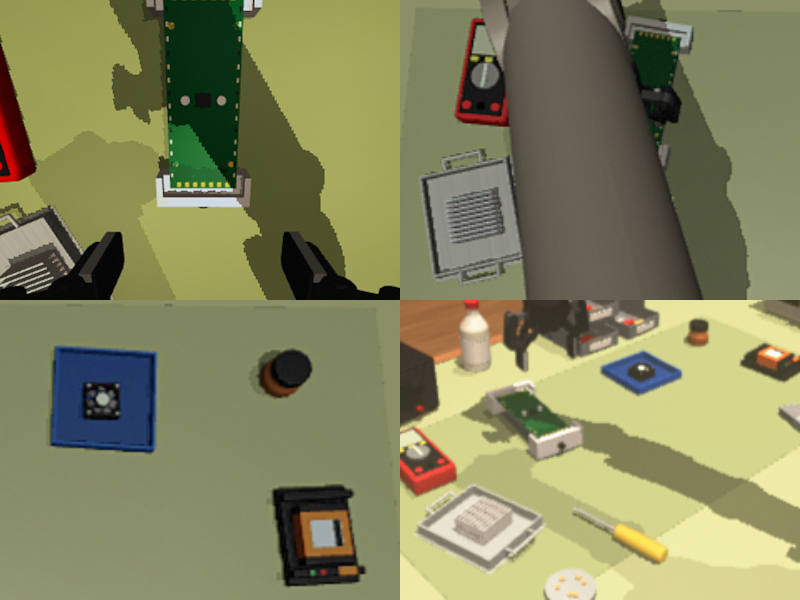

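The final picture shows the board level on both holder ledges, the fan in the blue tray, the heat sink in the steel tray, the battery in the charger pocket, and the meter and jar where they were. I'm handing it in.

```bash
python3 -c "
from cell import job; print(job.close_job())"
```

```text
the job is handed in; nothing more can be done
None
```

The drive unit is apart and handed in at about 42 s: the last pictures show the fan, heat sink, battery and board in their places, right side up, with the meter and jar unmoved; the verdict was not shown.

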